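# Gauge a turned bushing and present it for the lathe

### The job

Slide the caliper's jaw shut until it presses lightly on the tall steel bushing standing in the fixture's socket, then slide the jaw back at least 10 mm so it stands clear. Draw the bushing up out of its socket, tip it over towards level (at least 60 degrees from upright) as for offering it to the lathe chuck, and finish while holding it still like that, more than 20 cm above the worktop. Leave the other two bushings and the micrometer alone.

Things in the scene. Friction and masses are not known exactly. Their poses are not given: they have to be found in the camera images.
- fixture: Gauging fixture screwed to the worktop: dark steel base plate 12 mm thick, x -31 to +55 mm, y -220 to +44 mm. Origin: on the worktop, below the socket's axis. z up, y along the caliper's beam towards its fixed jaw, x from the long jaws' tips to the beam. A strap over a blue post at x 19 to 41, y 14 to 24 mm and one at y -188 to -210 mm reach 42 mm above the worktop; the rest at most 38 mm.
- socket (a point): Centre of the socket's floor, 12 mm above the worktop, on the fixture's axis and with its axes. The socket is a plain upright round bore of 30 mm, 14 mm deep, in a small aluminium block 44 x 48 mm whose top is 26 mm above the worktop.
- caliper: Metal vernier caliper strapped down flat on the fixture, beam along the fixture's y at x 21 to 37 mm, 33 to 36 mm above the worktop. Its long jaws reach past the bushing on both sides, 31 to 36 mm above the worktop; the fixed jaw's face is at the fixture's y = +14 mm, about 1 mm from the bushing. Origin: mid-beam, 30 mm above the worktop; axes as the fixture's.
- jaw_grip (a point): Centre of the caliper's slider, 35 mm above the worktop: flat, 27 mm wide across the beam (x), 64 mm long along it, 7 mm thick (31 to 38 mm above the worktop); it carries the sliding jaw. Can be pinched across its width from above: free space below it down to the base plate's top at 12 mm, and beside it. Axes as the fixture's; it closes towards +y.
- caliper_jaw (a joint): Opening of the caliper's sliding jaw in m along the beam: grows as the jaw opens (moves to the fixture's -y), up to 0.12; it stands at about 0.0235 when both jaws touch the bushing. Slides with about 1 N of friction and stays where it is left.
- sleeve_mid (a point): Centre (half-way up) of the tall pale steel bushing standing in the socket: a round straight cylinder 26 mm in diameter, 55 mm long, 0.1 to 0.2 kg. Its z axis is the cylinder's axis, upright at the start. It stands on the socket floor, its top 67 mm above the worktop, so 29 mm of it stand free above the caliper.
- flanged_bushing_mid (a point): Centre of a pale flanged bushing, 36 mm in diameter, 46 mm high, standing on the worktop: bystander.
- brass_bushing_mid (a point): Centre of a short brass-coloured bushing, 44 mm in diameter, 30 mm high, standing on the worktop: bystander.
- micrometer_mid (a point): Middle of a micrometer with a green frame lying flat, 51 x 139 x 18 mm (long along its y): bystander.
Things that resemble listed ones, but are neither listed nor needed, are in the scene too. Leave any green or red look-alike of the part that bears sleeve_mid alone.

How it is judged:
By the outcome, as a careful person would: the job done as asked, in the order asked, and still so for the second after the job is handed in, while the arm keeps its last pose, push and grip.
It also fails if it takes over 48 s, if anything falls off the work surface, if the arm or the gripper's body presses on something with over 40 N, if the wrist force passes 120 N, or if a joint passes its speed limit or range.

### The arm

A 7-joint arm with a two-finger parallel gripper is mounted at the origin on a cart in front of the work surface, level with it; the furniture and walls round the work are solid. World frame = base frame: x ahead of the robot, y to its left, z up, the work surface at z = 0. Lengths are in m, angles in rad, forces in N, time in s.
With the tool pointing down it reaches from about 0.4 to 0.85 m from the base axis. Payload 10.4 kg.
Tool frame: the origin (TCP) lies at the very end of the fingers, on their centre line; the grasp point (between the pads) lies 19 mm behind it (manip.pinch_z is the distance from the TCP to the grasp point, in m); z points along the fingers, y is the line along which they close (so a half turn about z gives the same grasp; the last joint's range is limited). The gripper opens to 85 mm and grips with 20 to 120 N. Pads are 22 mm wide; open, the fingers measure 114 mm over their backs; the gripper's body (76 mm by 85 mm) begins 54 mm behind the grasp point. The pads swing forward as they close: fully open they stand 13 mm farther back than shut.
Start: joints at [-1.158, 0.332, -0.065, 1.46, 0.022, 1.35, -0.088], TCP at [0.264, 0.567, 0.202] pointing down, gripper open.
Joint ranges: [-2.6, 2.6], [-0.5, 2.12], [-1.47, 1.34], [0.16, 2.42], [-1.27, 4.41], [0.06, 2.06], [-2.6, 2.6]. Speed limits (rad/s): [2.22, 2.22, 2.79, 2.79, 3.14, 3.14, 3.14].

### API

Orientations are given as a unit quaternion [x, y, z, w].
In Python, from workcell import manip gives the robot as it stands. The module is installed in compiled form; this text tells all that it offers.
- The arm moves only by the shell command python3 -m creep 'ROWS' [OPENING] [FORCE]. ROWS is a JSON object of lists of equal length, an entry for each row: "slide": the shift along the tool's x, y, z in m, a list of three; "twist": the turn about the tool's z in degrees. A call has 1 to 8 rows; each row shifts and turns the commanded pose from where the row before left it, along the tool's axes as they then stand; what a row does not reach is not made up. A row lasts 1/8 s, in which the tool goes at most 62.5 mm and 10.7 degrees, less where a joint would pass 70% of its speed; a pose out of reach is approached as far as the arm can. A call with a gripper value outside its range is refused whole. OPENING is the opening in per cent of the stroke, from 0 (shut) to 100 (fully open), set as the call begins (- or left out, the last holds). The fingers move at their own pace and stop on an object; FORCE is the grip in N (left out, the last holds). Time passes only in rows, so rows that do not move let the fingers close. It gives the time, the measured TCP pose, the force, the opening and the grip force at its end, in the units of the state.
- manip.get_obs(): the state, without advancing time (a new reading comes with each control period).
- manip.camera(name): name is "side" or "top"; returns (picture, depth): 400x640x3 uint8, blue, green, red; 400x640 float32, m along the optical axis (not along the pixel's ray), 0 where there is no reading.
- manip.camera_params(name): a dict with "intrinsics" (3x3 intrinsics, pixels), "dist_coeffs" ([k1, k2, p1, p2, k3] as OpenCV has them; the pictures are not rectified), "R" (3x3) and "t" (3): a world point X has camera coordinates R X + t. Camera axes: x right, y down, z forward; pixel columns grow to the right and rows downward; lengths in m; the calibration is good to about 2 mm. A picture is of the moment at which its call begins. camera_params takes no time and is no camera call.
- manip.hand_in(): hands the job in; it is judged then, once.
The state is a dict: "clock": time; "joint_pos": joint angles; "joint_velocities": joint speeds; "tau": joint torques, N m; "position": TCP position; "ee_rot": TCP orientation; "ft_force": force on the tool from outside, world axes, zero at the start; "torque": the same for the moment, N m; "grip_width": opening from 0.0 (shut) to 1.0 (fully open); "grasp_force": force on a finger pad.
Only numpy, scipy, OpenCV 4.12 (cv2) and the standard library are available. Lean on these libraries where they do the work, as an engineer would, in place of code of your own. Each camera call takes 0.05 s, during which the arm holds its last target. There are 200 camera calls.

## Working session

There is one attempt and no reset: what is moved stays moved. The work goes in short steps, Python scripts to look and compute and a shell command to move; the robot and the scene stay as the last step left them, time stands still between calls to the robot, and variables do not carry over. Pictures are saved under pics/ and viewed, at most 10 in all, crops included, and the job is handed in when it is done.

```bash
mkdir -p pics; cat > h.py <<'E'
import numpy as np, cv2
from workcell import manip
from scipy.spatial.transform import Rotation as R
def world(cam,uv,z=None,depth=None):
    p=manip.camera_params(cam);K=np.array(p["intrinsics"]);d=np.array(p["dist_coeffs"]);Rm=np.array(p["R"]);t=np.array(p["t"])
    n=cv2.undistortPoints(np.array(uv,float).reshape(-1,1,2),K,d).reshape(-1,2)
    out=[]
    for i,(a,b) in enumerate(n):
        ray=Rm.T@np.array([a,b,1]);c=-Rm.T@t
        s=(z-c[2])/ray[2] if z is not None else depth[int(uv[i][1]),int(uv[i][0])]
        out.append(c+s*ray)
    return np.array(out)
E
python3 - <<'E'
from h import *
for c in("top","side"):
    im,d=manip.camera(c);cv2.imwrite(f"pics/{c}0.png",im);np.save(f"{c}0.npy",d)
    p=manip.camera_params(c);print(c,-np.array(p["R"]).T@p["t"],np.array(p["R"]).round(2).tolist(),p["intrinsics"])
o=manip.get_obs();print({k:np.round(v,3).tolist() for k,v in o.items()},manip.pinch_z)
E
```

```text
top [0.41453927 0.03581094 0.90597133] [[-0.01, -1.0, -0.0], [-0.99, 0.01, -0.14], [0.14, 0.0, -0.99]] [[383.28364073   0.         323.05294175]
 [  0.         383.28364073 200.17183154]
 [  0.           0.           1.        ]]
side [ 1.13016868 -0.33863728  0.48036438] [[0.56, 0.83, -0.02], [0.41, -0.31, -0.86], [-0.71, 0.47, -0.52]] [[438.94974365   0.         319.0580989 ]
 [  0.         438.94974365 203.94762417]
 [  0.           0.           1.        ]]
{'clock': 0.1, 'joint_pos': [-1.158, 0.333, -0.065, 1.461, 0.022, 1.35, -0.088], 'joint_velocities': [0.0, -0.001, -0.001, -0.002, 0.001, 0.003, -0.001], 'tau': [0.003, -62.674, 0.05, -39.242, 0.017, 0.007, 0.0], 'position': [0.264, 0.566, 0.201], 'ee_rot': [0.216, 0.976, -0.001, -0.0], 'ft_force': [-1.197, 0.584, -0.668], 'torque': [0.078, 0.022, -0.043], 'grasp_force': 0.0, 'grip_width': 0.995} 0.0187
```

View pics/top0.png

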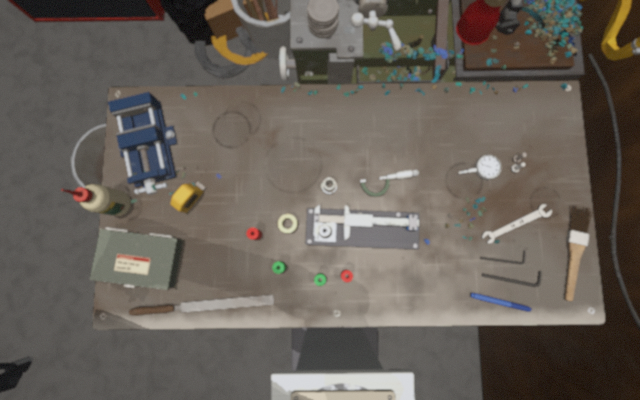

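View pics/side0.png

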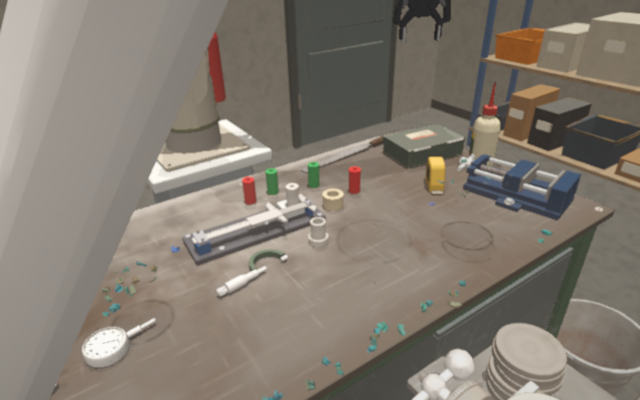

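The top view shows the fixture with the sleeve at about (325,231). These could be mistaken for it: reds (253,233) and (346,275), greens (278,267) and (320,279), flanged (329,185), brass (287,223). The pale one in the socket, at side (292,190), fits the description, so I'll check it in a close crop.

```bash
python3 - <<'E'
from h import *
a=cv2.imread("pics/top0.png")[170:290,290:430]
b=cv2.imread("pics/side0.png")[165:265,170:350]
a=cv2.resize(a,None,fx=5.0,fy=5.0,interpolation=cv2.INTER_CUBIC)
cv2.imwrite("pics/topc.png",a)
cv2.imwrite("pics/sidec.png",cv2.resize(b,None,fx=4.4,fy=4.4,interpolation=cv2.INTER_CUBIC))
E
```

```text
(no output)
```

View pics/topc.png

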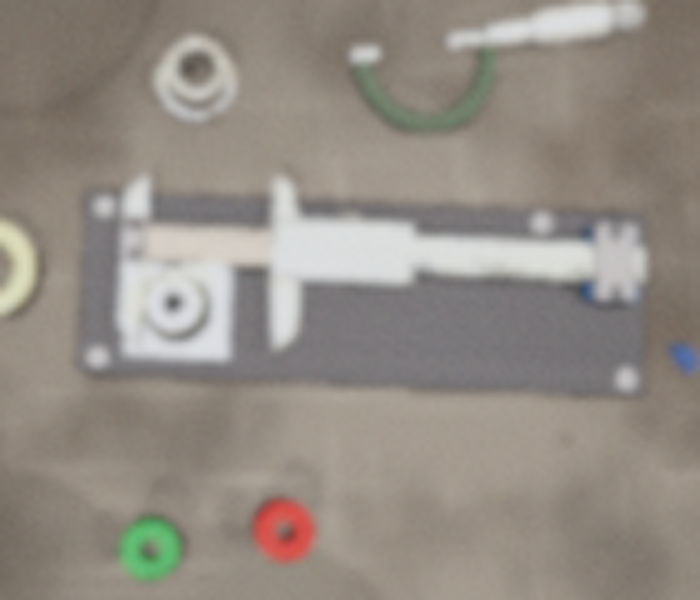

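View pics/sidec.png

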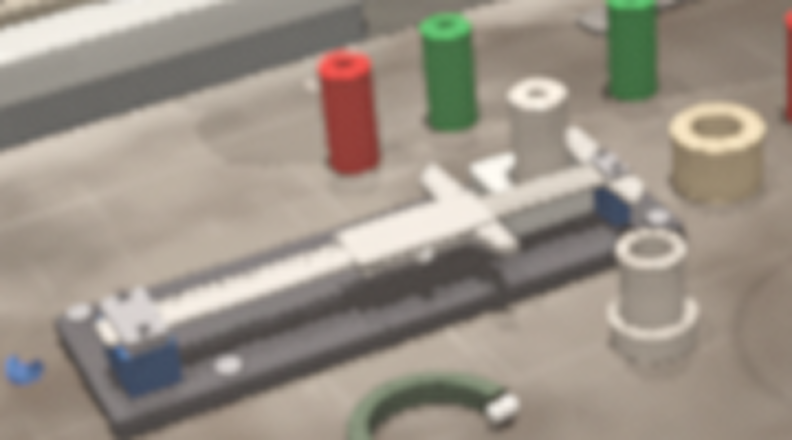

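The crops show the pale sleeve in the socket at topc (176,304), the slider centred at topc (345,252), and the plate corners at (84,190), (648,214), (644,394) and (78,374).

```bash
python3 - <<'E'
from h import *
f=lambda l:[(x/5+290-.4,y/5+170-.4) for x,y in l]
pl=world("top",f([(84,190),(648,214),(644,394),(78,374)]),.012)
fx=np.array([[55,44],[55,-220],[-31,-220],[-31,44]])/1000.
# rigid fit
A=fx-fx.mean(0);B=pl[:,:2]-pl[:,:2].mean(0)
th=np.arctan2((A[:,0]*B[:,1]-A[:,1]*B[:,0]).sum(),(A*B).sum())
Rm=np.array([[np.cos(th),-np.sin(th)],[np.sin(th),np.cos(th)]]);t=pl[:,:2].mean(0)-Rm@fx.mean(0)
print("plate",pl.round(4).tolist(),"yaw",np.degrees(th),"origin",t, "res",(fx@Rm.T+t-pl[:,:2]).round(4).tolist())
s=world("top",f([(176,304)]),.067);print("sleeve top",s)
side=world("side",[(537/4.4+170-.4,93/4.4+165-.4)],.067);print("sleeve side",side)
sl=world("top",f([(278,220),(414,224),(412,284),(276,278)]),.038);print("slider",sl.round(4).tolist(),sl.mean(0))
print("slider fixture",(sl[:,:2]-t)@Rm,(sl.mean(0)[:2]-t)@Rm)
j=world("top",f([(270,300)]),.036);print("jaw face fix",(j[:,:2]-t)@Rm)
o=manip.get_obs();print(R.from_quat(o["ee_rot"]).as_matrix().round(3))
d=np.load("top0.npy");print(d[231,325],d[220,359],world("top",[(359,220),(325,231)],depth=d))
E
```

```text
plate [[0.5227, 0.0767, 0.012], [0.5078, -0.1874, 0.012], [0.4242, -0.1816, 0.012], [0.4368, 0.08, 0.012]] yaw -3.007083842180368 origin [0.46549499 0.03543565] res [[0.0001, -0.0002], [0.0011, 0.0003], [-0.0012, -0.0011], [0.0, 0.001]]
sleeve top [[0.46527713 0.03427519 0.067     ]]
sleeve side [[0.46716059 0.03666622 0.067     ]]
slider [[0.5046, -0.0127, 0.038], [0.5019, -0.0745, 0.038], [0.4747, -0.0727, 0.038], [0.4782, -0.0112, 0.038]] [ 0.48983531 -0.04279383  0.038     ]
slider fixture [[ 0.04155492 -0.04602749]
 [ 0.04214017 -0.10786159]
 [ 0.01482065 -0.10754187]
 [ 0.01512696 -0.04594858]] [ 0.02841067 -0.07684488]
jaw face fix [[ 0.00519705 -0.0436451 ]]
[[-0.907  0.422 -0.   ]
 [ 0.422  0.907 -0.001]
 [-0.    -0.001 -1.   ]]
0.89314795 0.8690248 [[ 0.48949436 -0.04362914  0.03882791]
 [ 0.46723243  0.03372681  0.01148092]]
```

```bash
python3 -m creep '{"slide":[[0,0,0],[0,0,0],[0,0,0],[0,0,0],[0,0,0],[0,0,0],[0,0,0],[0,0,0]],"twist":[9.7,9.7,9.7,9.7,9.7,9.7,9.8,0]}' 60 25
cat > d.py <<'E'
from h import *
import sys
# errors in tool axes to world target TCP; arg x y z
o=manip.get_obs();M=R.from_quat(o["ee_rot"]).as_matrix();T=np.array([float(a) for a in sys.argv[1:4]])
print("tool delta",(M.T@(T-o["position"])).round(4),"tool y deg",np.degrees(np.arctan2(M[1,1],M[0,1])).round(2),"f",o["ft_force"],"clock",o["clock"])
E
python3 d.py .490 -.043 .10
```

```text
clock: 1.1
position: [0.2637, 0.5664, 0.2013]
ee_rot: [0.725, 0.689, -0.0, 0.0]
ft_force: [-0.1, -0.4, 0.0]
grip_width: 0.598
grasp_force: 0.0
tool delta [-0.5971  0.2569  0.1017] tool y deg -2.9 f [-0.06046564 -0.39458449  0.03704266] clock 1.1
```

```bash
python3 -m creep '{"slide":[[-0.040,0.017,0],[-0.040,0.017,0],[-0.040,0.017,0],[-0.040,0.017,0],[-0.040,0.017,0],[-0.040,0.017,0],[-0.040,0.017,0],[-0.040,0.017,0]],"twist":[0,0,0,0,0,0,0,0]}' && python3 -m creep '{"slide":[[-0.040,0.017,0],[-0.040,0.017,0],[-0.040,0.017,0],[-0.040,0.017,0],[-0.040,0.017,0],[-0.040,0.017,0],[-0.030,0.017,0],[0,0,0]],"twist":[0,0,0,0,0,0,0,0]}' >/dev/null; python3 d.py .490 -.043 .10
```

```text
clock: 2.1
position: [0.3834, 0.2385, 0.2017]
ee_rot: [0.724, 0.69, 0.0, 0.0]
ft_force: [0.8, 0.5, 0.1]
grip_width: 0.6
grasp_force: 0.0
tool delta [-0.0044  0.002   0.1017] tool y deg -2.97 f [0.01324818 0.03442012 0.55439355] clock 3.1
```

```bash
python3 -m creep '{"slide":[[-0.004,0.002,0.025],[0,0,0.03],[0,0,0.03],[0,0,0.03],[0,0,0.02],[0,0,0.01],[0,0,0],[0,0,0]],"twist":[0,0,0,0,0,0,0,0]}'; python3 d.py .490 -.043 .018; python3 - <<'E'
from h import *
im,_=manip.camera("side");cv2.imwrite("pics/s1.png",cv2.resize(im[120:270,150:370],None,fx=3.6,fy=3.6,interpolation=cv2.INTER_CUBIC))
E
```

```text
clock: 4.1
position: [0.4902, -0.0396, 0.0575]
ee_rot: [0.725, 0.689, 0.001, 0.0]
ft_force: [-0.9, -0.6, -0.4]
grip_width: 0.6
grasp_force: 0.0
tool delta [-0.0034 -0.0001  0.0395] tool y deg -2.92 f [-0.85549618 -0.63103642 -0.42788406] clock 4.1
```

View pics/s1.png

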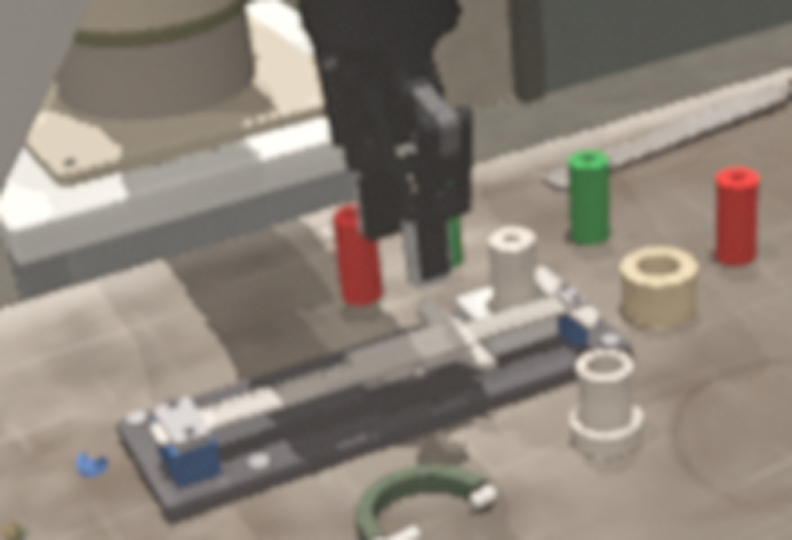

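The picture shows the fingers above the slider, with the near tip at (430,280). The bystanders haven't moved. I'll descend and grip.

```bash
python3 -m creep '{"slide":[[-0.003,0,0.015],[0,0,0.015],[0,0,0.010],[0,0,0],[0,0,0]],"twist":[0,0,0,0,0]}'; python3 -m creep '{"slide":[[0,0,0],[0,0,0],[0,0,0],[0,0,0],[0,0,0],[0,0,0]],"twist":[0,0,0,0,0,0]}' 0 20;python3 d.py .490 -.043 .018
```

```text
clock: 4.78
position: [0.4897, -0.043, 0.0168]
ee_rot: [0.725, 0.689, 0.0, 0.0]
ft_force: [0.2, 0.7, -0.4]
grip_width: 0.604
grasp_force: 0.0
clock: 5.52
position: [0.4895, -0.0429, 0.0167]
ee_rot: [0.725, 0.689, 0.0, -0.0]
ft_force: [0.2, 0.1, 0.1]
grip_width: -0.003
grasp_force: 0.0
tool delta [-0.0001  0.0005 -0.0013] tool y deg -2.97 f [0.21305646 0.07203855 0.0686556 ] clock 5.525
```

```bash
python3 - <<'E'
from h import *
im,_=manip.camera("side");a=cv2.resize(im[140:250,190:340],None,fx=4,fy=4,interpolation=cv2.INTER_CUBIC)
im,_=manip.camera("top");b=cv2.resize(im[170:290,290:430],(600,500),interpolation=cv2.INTER_CUBIC)[:440]
cv2.imwrite("pics/s2.png",cv2.resize(np.hstack([a,b]),None,fx=.66,fy=.66,interpolation=cv2.INTER_AREA))
E
```

```text
(no output)
```

View pics/s2.png

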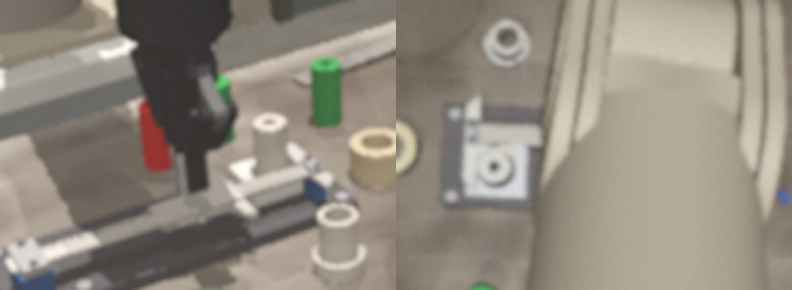

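The gripper is closed around (195,190) with no force, so it isn't clear whether the fingers hold the slider. I'll compare the projected TCP with the image and depth.

```bash
python3 - <<'E'
from h import *
o=manip.get_obs();print(o["position"],o["grip_width"],o["grasp_force"])
p=manip.camera_params("side")
pt=np.array([o["position"],[.49,-.043,.038],[.4895,-.043,.06],[.503,-.044,.038],[.476,-.042,.038],[.504,-.0127,.038],[.502,-.0745,.038]])
uv=cv2.projectPoints(pt,cv2.Rodrigues(np.array(p["R"]))[0],np.array(p["t"]),np.array(p["intrinsics"]),np.array(p["dist_coeffs"]))[0].reshape(-1,2);print(uv.round(1))
im,d=manip.camera("side")
for v in range(190,224,3): print(v,[world("side",[(u,v)],depth=d)[0].round(3).tolist() for u in (262,268,274)])
a=cv2.resize(im[160:240,220:320],None,fx=8,fy=7.5,interpolation=cv2.INTER_CUBIC);cv2.imwrite("pics/s3.png",a[:600,:800])
E
```

```text
[ 0.48956128 -0.04287699  0.01669144] 0.00039524393395906464 0.0
[[263.5 225.4]
 [262.6 216.1]
 [261.4 206. ]
 [265.4 219.4]
 [259.6 212.8]
 [280.3 214.2]
 [250.4 224.5]]
190 [[0.524, -0.055, 0.114], [0.542, -0.052, 0.121], [0.535, -0.037, 0.113]]
193 [[0.523, -0.055, 0.107], [0.532, -0.047, 0.109], [0.53, -0.035, 0.104]]
196 [[0.522, -0.055, 0.101], [0.522, -0.043, 0.097], [0.378, 0.041, 0.001]]
199 [[0.519, -0.054, 0.093], [0.504, -0.035, 0.079], [0.39, 0.034, 0.001]]
202 [[0.503, -0.047, 0.077], [0.507, -0.037, 0.075], [0.402, 0.028, 0.002]]
205 [[0.503, -0.048, 0.07], [0.505, -0.037, 0.068], [0.413, 0.021, 0.002]]
208 [[0.505, -0.05, 0.066], [0.505, -0.037, 0.061], [0.475, -0.01, 0.037]]
211 [[0.502, -0.049, 0.057], [0.499, -0.035, 0.051], [0.487, -0.017, 0.038]]
214 [[0.497, -0.047, 0.048], [0.49, -0.031, 0.038], [0.495, -0.021, 0.037]]
217 [[0.493, -0.046, 0.039], [0.498, -0.036, 0.038], [0.503, -0.026, 0.036]]
220 [[0.501, -0.05, 0.038], [0.504, -0.039, 0.035], [0.479, -0.014, 0.012]]
223 [[0.505, -0.052, 0.034], [0.483, -0.03, 0.013], [0.489, -0.02, 0.013]]
```

View pics/s3.png

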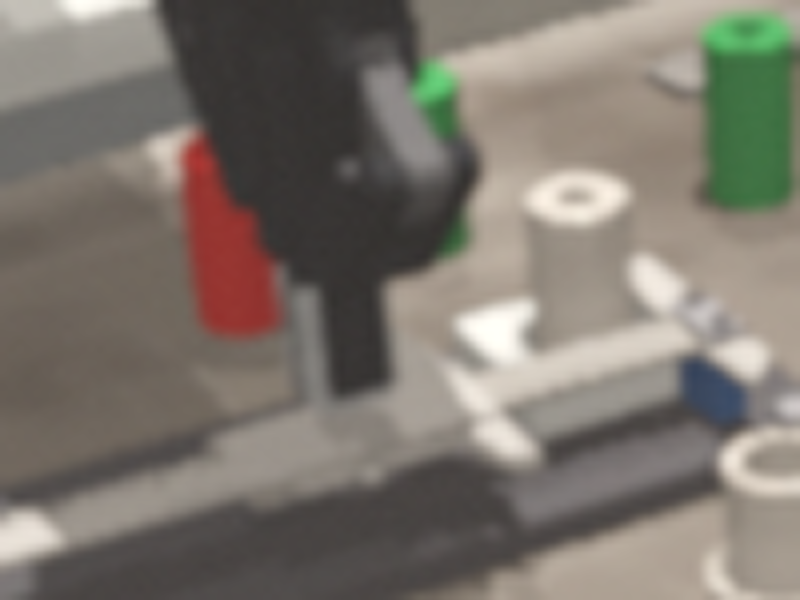

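The picture shows the shut finger tips at about (330,400), above the slider. By depth they are at z≈0.05, although the reported TCP z is 0.017. The real fingers end about 33 mm higher than reported. I'll reopen, go lower in steps, and measure the tip again.

```bash
python3 -m creep '{"slide":[[0,0,0],[0,0,0],[0,0,0],[0,0,0],[0,0,0],[0,0,0]],"twist":[0,0,0,0,0,0]}' 55; python3 -m creep '{"slide":[[0,0,0.007],[0,0,0.007],[0,0,0.006],[0,0,0],[0,0,0]],"twist":[0,0,0,0,0]}' ; python3 - <<'E'
from h import *
im,d=manip.camera("side")
for v in range(200,238,3): print(v,[world("side",[(u,v)],depth=d)[0].round(3).tolist() for u in (262,266,270)])
a=cv2.resize(im[160:240,220:320],None,fx=8,fy=7.5,interpolation=cv2.INTER_CUBIC);cv2.imwrite("pics/s4.png",a[:600,:800])
E
```

```text
clock: 6.42
position: [0.4896, -0.0429, 0.0167]
ee_rot: [0.725, 0.689, 0.0, -0.0]
ft_force: [0.2, -0.8, 0.6]
grip_width: 0.551
grasp_force: 0.0
clock: 7.05
position: [0.4896, -0.043, -0.0033]
ee_rot: [0.725, 0.689, -0.0, 0.0]
ft_force: [0.4, 0.1, 0.1]
grip_width: 0.551
grasp_force: 0.0
200 [[0.522, -0.056, 0.093], [0.538, -0.055, 0.1], [0.551, -0.055, 0.106]]
203 [[0.519, -0.055, 0.085], [0.538, -0.056, 0.094], [0.549, -0.054, 0.099]]
206 [[0.517, -0.055, 0.078], [0.535, -0.055, 0.087], [0.55, -0.055, 0.094]]
209 [[0.52, -0.056, 0.073], [0.537, -0.057, 0.082], [0.545, -0.053, 0.085]]
212 [[0.468, -0.033, 0.032], [0.52, -0.049, 0.065], [0.544, -0.053, 0.078]]
215 [[0.487, -0.043, 0.039], [0.521, -0.05, 0.059], [0.525, -0.044, 0.059]]
218 [[0.494, -0.046, 0.037], [0.521, -0.051, 0.053], [0.525, -0.045, 0.053]]
221 [[0.506, -0.052, 0.039], [0.52, -0.051, 0.046], [0.527, -0.046, 0.048]]
224 [[0.477, -0.04, 0.012], [0.518, -0.051, 0.039], [0.528, -0.048, 0.042]]
227 [[0.486, -0.045, 0.012], [0.519, -0.052, 0.033], [0.521, -0.045, 0.031]]
230 [[0.496, -0.05, 0.013], [0.502, -0.045, 0.014], [0.506, -0.038, 0.013]]
233 [[0.504, -0.054, 0.012], [0.512, -0.05, 0.014], [0.514, -0.043, 0.013]]
236 [[0.515, -0.06, 0.014], [0.516, -0.052, 0.011], [0.517, -0.045, 0.009]]
```

View pics/s4.png

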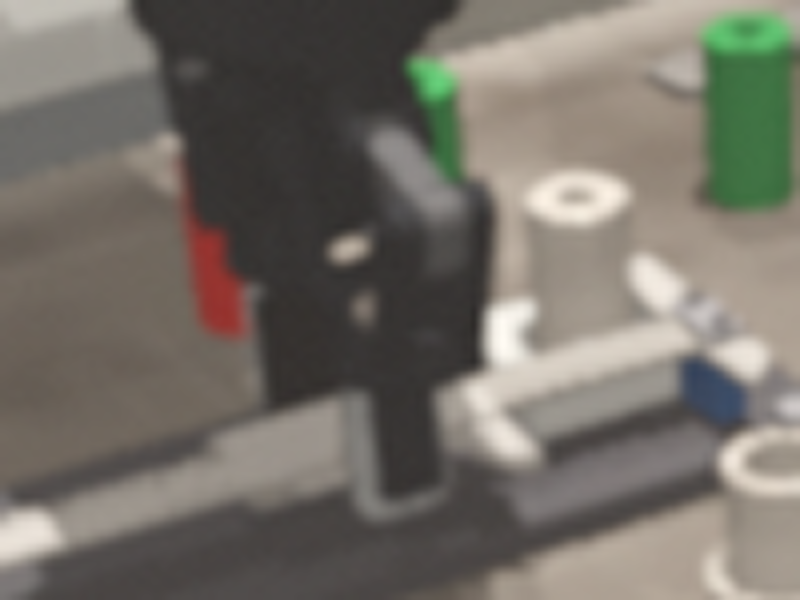

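The near finger now stands beside the slider, with its tip at (400,515), z≈0.028. I'll go 4 mm lower and pinch.

```bash
python3 -m creep '{"slide":[[0,0,0.004],[0,0,0]],"twist":[0,0]}'; python3 -m creep '{"slide":[[0,0,0],[0,0,0],[0,0,0],[0,0,0],[0,0,0],[0,0,0]],"twist":[0,0,0,0,0,0]}' 0 20
```

```text
clock: 7.35
position: [0.4894, -0.0428, -0.0075]
ee_rot: [0.725, 0.689, -0.0, -0.0]
ft_force: [-0.1, 0.1, 0.2]
grip_width: 0.55
grasp_force: 0.0
clock: 8.1
position: [0.4907, -0.0429, -0.007]
ee_rot: [0.725, 0.689, 0.001, 0.001]
ft_force: [5.8, -0.8, -2.4]
grip_width: 0.31
grasp_force: 25.2
```

```bash
python3 -m creep '{"slide":[[0.003,0.001,0],[0.005,0,0],[0.005,0,0],[0.005,0,0],[0.004,0,0],[0.002,0,0],[0,0,0],[0,0,0]],"twist":[0,0,0,0,0,0,0,0]}'; for i in 1; do python3 -m creep '{"slide":[[0.001,0,0],[0.001,0,0],[0.001,0,0],[0,0,0],[0,0,0]],"twist":[0,0,0,0,0]}'; done
```

```text
clock: 9.1
position: [0.4921, -0.0182, -0.007]
ee_rot: [0.725, 0.689, 0.0, -0.0]
ft_force: [0.3, 0.9, 5.6]
grip_width: 0.31
grasp_force: 26.3
clock: 9.72
position: [0.4922, -0.0155, -0.007]
ee_rot: [0.725, 0.689, 0.0, 0.0]
ft_force: [0.3, 0.2, 5.6]
grip_width: 0.313
grasp_force: 26.3
```

```bash
for i in 1 2 3; do python3 -m creep '{"slide":[[0.001,0,0],[0,0,0],[0,0,0]],"twist":[0,0,0]}' | grep -E "pos|ft"; done
```

```text
position: [0.4923, -0.0145, -0.007]
ft_force: [1.3, -0.4, 5.4]
position: [0.4923, -0.0136, -0.007]
ft_force: [-0.3, -1.0, 4.8]
position: [0.4924, -0.0126, -0.007]
ft_force: [-0.3, -1.0, 4.9]
```

```bash
for i in 1 2 3; do python3 -m creep '{"slide":[[0.001,0,0],[0,0,0],[0,0,0]],"twist":[0,0,0]}' | grep -E "pos|ft"; done
```

```text
position: [0.4924, -0.0115, -0.007]
ft_force: [0.9, -0.2, 5.5]
position: [0.4925, -0.0111, -0.007]
ft_force: [0.9, -2.6, 6.3]
position: [0.4925, -0.0109, -0.007]
ft_force: [0.4, -5.1, 5.3]
```

Contact is firm and light: the jaw stopped and the force rose to about 5 N. Now I'll slide it back about 25 mm and release.

```bash
python3 -m creep '{"slide":[[-0.002,0,0],[-0.005,0,0],[-0.005,0,0],[-0.005,0,0],[-0.005,0,0],[-0.004,0,0],[-0.002,0,0],[0,0,0]],"twist":[0,0,0,0,0,0,0,0]}';python3 -m creep '{"slide":[[0,0,0],[0,0,0],[0,0,0],[0,0,0],[0,0,0],[0,0,0]],"twist":[0,0,0,0,0,0]}' 55; python3 -m creep '{"slide":[[0,0,-0.02],[0,0,-0.03],[0,0,-0.04],[0,0,-0.04],[0,0,-0.03],[0,0,0]],"twist":[0,0,0,0,0,0]}' 70;python3 d.py .466 .036 .10
```

```text
clock: 12.98
position: [0.491, -0.0376, -0.0071]
ee_rot: [0.725, 0.689, 0.0, -0.0]
ft_force: [0.2, -1.1, 6.4]
grip_width: 0.312
grasp_force: 26.4
clock: 13.72
position: [0.4908, -0.0379, -0.0073]
ee_rot: [0.725, 0.689, 0.0, -0.0]
ft_force: [0.4, 1.5, 0.7]
grip_width: 0.55
grasp_force: 0.0
clock: 14.48
position: [0.4922, -0.0378, 0.1548]
ee_rot: [0.725, 0.689, 0.002, 0.001]
ft_force: [0.9, 0.4, -0.2]
grip_width: 0.703
grasp_force: 0.0
tool delta [ 0.0723 -0.0302  0.0548] tool y deg -2.97 f [ 0.92357888  0.37160027 -0.15930439] clock 14.475
```

```bash
python3 -c "
from h import *
print(manip.get_obs()['joint_pos'])"
python3 -m creep '{"slide":[[0.01,-0.004,0],[0.02,-0.008,0],[0.02,-0.008,0],[0.0225,-0.006,0],[0,0,0]],"twist":[0,0,0,0,0]}';python3 -m creep '{"slide":[[0,0,0],[0,0,0],[0,0,0],[0,0,0],[0,0,0],[0,0,0],[0,0,0],[0,0,0]],"twist":[-10,-10,-10,-10,-10,-10,-10,-10]}' ;python3 -m creep '{"slide":[[0,0,0],[0,0,0]],"twist":[-10,0]}';python3 d.py .467 .0365 .022;python3 -c "
from h import *
print(manip.get_obs()['joint_pos'])"
```

```text
[-0.69661604  0.06239764  0.71611403  1.89886547 -0.04573542  1.19207347
 -0.0165284 ]
clock: 15.1
position: [0.4674, 0.0378, 0.1516]
ee_rot: [0.724, 0.69, -0.001, -0.001]
ft_force: [-0.3, -0.4, -0.1]
grip_width: 0.697
grasp_force: 0.0
clock: 16.1
position: [0.4682, 0.035, 0.152]
ee_rot: [0.111, 0.994, -0.0, -0.001]
ft_force: [1.2, 0.2, 1.2]
grip_width: 0.696
grasp_force: 0.0
clock: 16.35
position: [0.4682, 0.0352, 0.1521]
ee_rot: [0.027, 1.0, -0.0, -0.0]
ft_force: [0.6, 1.0, 0.4]
grip_width: 0.701
grasp_force: 0.0
tool delta [0.0012 0.0013 0.1301] tool y deg 86.93 f [0.6428974  0.95727503 0.41285733] clock 16.35
[-7.93815214e-01  8.87207399e-04  6.30359904e-01  1.95064669e+00
 -1.60725031e-04  1.19130150e+00  1.35382035e+00]
```

```bash
python3 -m creep '{"slide":[[0.001,0.001,0.02],[0,0,0.025],[0,0,0.025],[0,0,0.025],[0,0,0.015],[0,0,0.01],[0,0,0],[0,0,0]],"twist":[0,0,0,0,0,0,0,0]}';  python3 - <<'E'
from h import *
im,d=manip.camera("side")
a=cv2.resize(im[120:240,210:370],None,fx=5,fy=5,interpolation=cv2.INTER_CUBIC);cv2.imwrite("pics/s5.png",a)
for v in range(150,225,4): print(v,[world("side",[(u,v)],depth=d)[0].round(3).tolist() for u in (272,292,312,318)])
E
```

```text
clock: 17.35
position: [0.4682, 0.0369, 0.0333]
ee_rot: [0.026, 1.0, 0.0, 0.0]
ft_force: [-0.5, 0.0, 0.1]
grip_width: 0.698
grasp_force: 0.0
150 [[-1.534, 1.023, -0.834], [0.479, 0.036, 0.148], [0.462, 0.091, 0.127], [0.485, 0.089, 0.136]]
154 [[0.451, 0.008, 0.137], [0.48, 0.034, 0.141], [0.469, 0.086, 0.122], [0.484, 0.089, 0.127]]
158 [[0.457, 0.004, 0.132], [-1.324, 1.068, -0.833], [0.485, 0.075, 0.123], [0.485, 0.089, 0.119]]
162 [[0.457, 0.003, 0.124], [0.256, 0.162, 0.002], [0.485, 0.075, 0.114], [0.391, 0.151, 0.057]]
166 [[0.465, -0.002, 0.121], [0.271, 0.152, -0.001], [0.48, 0.078, 0.103], [0.401, 0.144, 0.052]]
170 [[0.473, -0.006, 0.117], [0.292, 0.14, 0.0], [0.48, 0.077, 0.094], [0.402, 0.143, 0.043]]
174 [[0.473, -0.007, 0.109], [0.312, 0.128, 0.001], [0.478, 0.079, 0.084], [0.398, 0.145, 0.031]]
178 [[0.467, -0.005, 0.097], [0.329, 0.117, 0.001], [0.479, 0.078, 0.076], [0.401, 0.143, 0.023]]
182 [[0.465, -0.005, 0.088], [0.346, 0.107, 0.001], [0.397, 0.129, 0.016], [0.4, 0.143, 0.012]]
186 [[0.461, -0.003, 0.077], [0.464, 0.039, 0.064], [0.396, 0.13, 0.005], [0.4, 0.14
[... 186 characters left out ...]
26, 0.126, -0.001]]
198 [[0.384, 0.033, 0.001], [0.475, 0.031, 0.045], [0.436, 0.103, 0.002], [0.444, 0.113, 0.002]]
202 [[0.453, -0.002, 0.036], [0.478, 0.029, 0.038], [0.505, 0.059, 0.04], [0.458, 0.104, 0.001]]
206 [[0.468, -0.011, 0.038], [0.49, 0.022, 0.037], [0.513, 0.053, 0.037], [0.471, 0.095, 0.001]]
210 [[0.483, -0.019, 0.039], [0.5, 0.016, 0.035], [0.508, 0.056, 0.024], [0.499, 0.076, 0.012]]
214 [[0.495, -0.026, 0.039], [0.488, 0.022, 0.017], [0.509, 0.055, 0.015], [0.514, 0.066, 0.014]]
218 [[0.505, -0.031, 0.037], [0.496, 0.017, 0.014], [0.518, 0.049, 0.013], [0.567, 0.031, 0.045]]
222 [[0.482, -0.021, 0.012], [0.508, 0.009, 0.014], [0.573, 0.014, 0.047], [0.567, 0.031, 0.037]]
```

View pics/s5.png

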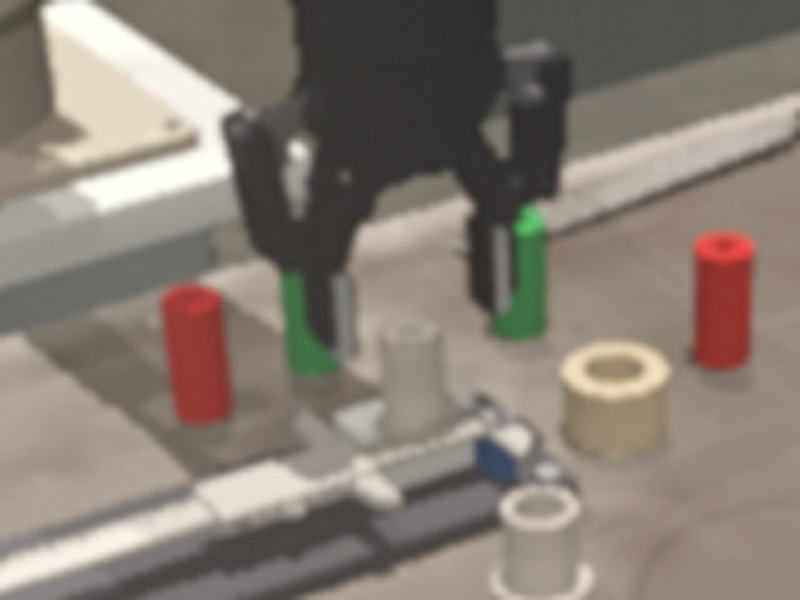

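The slider is well clear of the sleeve (sleeve at (410,370)). The fingers straddle the sleeve, with tips at z≈0.068 against its 0.067 top. I'll descend 14 mm and grip the top portion only, then pivot the sleeve against the socket rim, because the tool itself cannot tilt.

```bash
python3 -m creep '{"slide":[[0,0,0.007],[0,0,0.007],[0,0,0]],"twist":[0,0,0]}'; python3 -m creep '{"slide":[[0,0,0],[0,0,0],[0,0,0],[0,0,0],[0,0,0],[0,0,0]],"twist":[0,0,0,0,0,0]}' 0 25
```

```text
clock: 17.77
position: [0.4671, 0.0367, 0.018]
ee_rot: [0.026, 1.0, -0.0, -0.001]
ft_force: [-0.4, 0.9, 0.5]
grip_width: 0.703
grasp_force: 0.0
clock: 18.52
position: [0.4678, 0.0366, 0.0188]
ee_rot: [0.026, 1.0, -0.0, 0.0]
ft_force: [0.1, -1.5, 3.6]
grip_width: 0.294
grasp_force: 25.1
```

```bash
python3 -m creep '{"slide":[[0,-0.0005,-0.004],[0,-0.0005,-0.004],[0,0,0],[0,0,0]],"twist":[0,0,0,0]}'; python3 -m creep '{"slide":[[0.004,0,-0.001],[0.004,0,-0.001],[0.004,0,0],[0.004,0,0],[0.0035,0,0.0005],[0.0035,0,0.0005],[0,0,0],[0,0,0]],"twist":[0,0,0,0,0,0,0,0]}'
```

```text
clock: 19.02
position: [0.4676, 0.036, 0.0267]
ee_rot: [0.026, 1.0, 0.0, -0.0]
ft_force: [0.8, 0.4, -1.3]
grip_width: 0.294
grasp_force: 24.7
clock: 20.02
position: [0.4447, 0.037, 0.0278]
ee_rot: [0.026, 1.0, 0.0, 0.0]
ft_force: [2.9, -2.9, 3.5]
grip_width: 0.292
grasp_force: 25.7
```

```bash
python3 -m creep '{"slide":[[0.0035,0,0.001],[0.0035,0,0.001],[0.003,0,0.0015],[0.0035,0,0.002],[0.003,0,0.002],[0.003,0,0.0025],[0,0,0],[0,0,0]],"twist":[0,0,0,0,0,0,0,0]}';python3 -m creep '{"slide":[[0.0025,0,0.0025],[0.0025,0,0.003],[0.002,0,0.0025],[0.0015,0,0.0025],[0,0,0],[0,0,0]],"twist":[0,0,0,0,0,0]}'; python3 -m creep '{"slide":[[0,0,0],[0,0,0]],"twist":[0,0]}' 0 70; python3 -m creep '{"slide":[[0,0,-0.01],[0,0,-0.02],[0,0,-0.03],[0,0,-0.04],[0,0,-0.04],[0,0,-0.04],[0,0,-0.02],[0,0,0]],"twist":[0,0,0,0,0,0,0,0]}';python3 - <<'E'
from h import *
im,d=manip.camera("side");p=manip.camera_params("side")
o=manip.get_obs();c=np.array(o["position"])+[0,0,.039]
uv=cv2.projectPoints(c.reshape(1,3),cv2.Rodrigues(np.array(p["R"]))[0],np.array(p["t"]),np.array(p["intrinsics"]),np.array(p["dist_coeffs"]))[0].ravel();print(uv)
u,v=uv.astype(int);v0=max(0,v-80);u0=max(0,u-80)
a=cv2.resize(im[v0:v0+150,u0:u0+200],None,fx=4,fy=4,interpolation=cv2.INTER_CUBIC);cv2.imwrite("pics/s6.png",a);print(u0,v0)
E
```

```text
clock: 21.02
position: [0.4248, 0.0382, 0.0175]
ee_rot: [0.026, 1.0, 0.0, -0.0]
ft_force: [1.2, -0.4, 0.5]
grip_width: 0.291
grasp_force: 24.5
clock: 21.78
position: [0.4166, 0.0385, 0.0072]
ee_rot: [0.026, 1.0, 0.0, -0.0]
ft_force: [0.3, -0.1, 2.2]
grip_width: 0.292
grasp_force: 24.4
clock: 22.02
position: [0.4169, 0.0385, 0.0073]
ee_rot: [0.026, 1.0, 0.0, 0.0]
ft_force: [0.5, -1.8, 2.5]
grip_width: 0.273
grasp_force: 68.4
clock: 23.02
position: [0.417, 0.0385, 0.2083]
ee_rot: [0.026, 1.0, 0.001, 0.001]
ft_force: [0.2, 0.4, -2.1]
grip_width: 0.274
grasp_force: 68.7
[272.69491669  89.48586987]
192 9
```

View pics/s6.png

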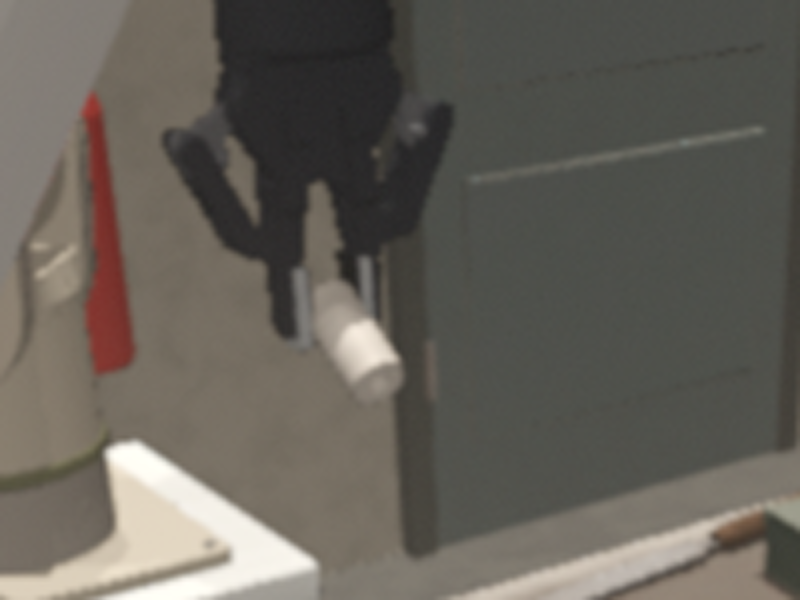

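The last picture shows the sleeve held and tipped, its lower end swung out towards the camera at (380,382). I'll measure the angle by depth and raise it further.

```bash
cat > tilt.py <<'E'
from h import *
from scipy.optimize import least_squares
c=np.array(manip.get_obs()["position"])+[0.02,0,.033]
for cam in("side",):
    im,d=manip.camera(cam)
    vv,uu=np.nonzero((d>0)&(im.min(2)>95))
    P=world(cam,np.c_[uu,vv],depth=d);m=np.linalg.norm(P-c,axis=1)<.05;P=P[m]
    P=P[np.abs(P[:,1]-c[1])<.016]
    f=lambda q:(lambda a:np.linalg.norm(np.cross(P-[0,q[2],q[3]]-[c[0],0,0],a),axis=1)-.013)(np.array([np.cos(q[0])*np.cos(q[1]),np.sin(q[1]),np.sin(q[0])*np.cos(q[1])]))
    b=min((least_squares(f,[e,0,c[1],c[2]],loss="soft_l1",f_scale=.002) for e in(-1.2,-.6,0,.5)),key=lambda r:r.cost)
    q=b.x;print(len(P),"tilt from upright",90-np.degrees(np.arcsin(abs(np.sin(q[0])*np.cos(q[1])))),np.degrees(q[:2]),"rms",np.sqrt(np.mean(b.fun**2)),P.min(0),P.max(0))
E
python3 tilt.py; python3 -m creep '{"slide":[[0,0,-0.01],[0,0,-0.02],[0,0,-0.02],[0,0,-0.01],[0,0,0],[0,0,0]],"twist":[0,0,0,0,0,0]}';python3 tilt.py
```

```text
467 tilt from upright 62.94542233116158 [-27.06096393  -1.19690574] rms 0.003112915391442761 [0.41920639 0.02243207 0.21969173] [0.47316221 0.05406141 0.27373965]
clock: 23.88
position: [0.4163, 0.0384, 0.2664]
ee_rot: [0.026, 1.0, -0.0, -0.001]
ft_force: [0.5, 0.6, -0.4]
grip_width: 0.268
grasp_force: 68.7
509 tilt from upright 62.91431729904325 [-27.08676346  -0.49209324] rms 0.0030429954215346043 [0.42201814 0.02239883 0.2798616 ] [0.47288215 0.05418432 0.3330442 ]
```

The tilt is 63°, which leaves little margin. I'll go back over the same rim point and lower 15 mm further to tip it past 75°.

```bash
python3 -m creep '{"slide":[[0,0,0.02],[0,0,0.04],[0,0,0.04],[0,0,0.04],[0,0,0.04],[0,0,0.04],[0,0,0.02],[0,0,0]],"twist":[0,0,0,0,0,0,0,0]}'; python3 -m creep '{"slide":[[0,0,0.005],[0,0,0.005],[0,0,0],[0,0,0]],"twist":[0,0,0,0]}' 0 30; python3 -m creep '{"slide":[[0,0,0.003],[0,0,0.003],[0,0,0.003],[0,0,0.003],[0,0,0],[0,0,0]],"twist":[0,0,0,0,0,0]}'
```

```text
clock: 24.92
position: [0.4151, 0.0378, 0.0258]
ee_rot: [0.026, 1.0, -0.001, -0.002]
ft_force: [-0.6, -0.3, -0.5]
grip_width: 0.279
grasp_force: 68.7
clock: 25.42
position: [0.4169, 0.0386, 0.0175]
ee_rot: [0.026, 1.0, 0.0, 0.0]
ft_force: [-0.2, 0.3, -1.0]
grip_width: 0.273
grasp_force: 68.7
clock: 26.18
position: [0.4181, 0.0386, 0.0057]
ee_rot: [0.026, 1.0, 0.0, 0.001]
ft_force: [4.3, -0.5, 2.2]
grip_width: 0.277
grasp_force: 68.8
```

```bash
python3 tilt.py; python3 d.py .4166 .0385 -.012
```

```text
452 tilt from upright 65.36060250956439 [-24.63940516  -0.04378489] rms 0.0050979115264254225 [4.08864383e-01 2.26708556e-02 9.33638711e-06] [0.48760395 0.05420756 0.08480195]
tool delta [ 0.0013 -0.0002  0.0177] tool y deg 87.03 f [ 5.13985742 -1.21208652  2.97920521] clock 26.225
```

```bash
python3 -m creep '{"slide":[[0,0,0.002],[0,0,0.002],[0,0,0.002],[0,0,0],[0,0,0]],"twist":[0,0,0,0,0]}'; python3 -m creep '{"slide":[[0,0,0.002],[0,0,0.002],[0,0,0.002],[0,0,0.001],[0,0,0],[0,0,0]],"twist":[0,0,0,0,0,0]}'
```

```text
clock: 26.85
position: [0.4167, 0.0386, -0.0005]
ee_rot: [0.026, 1.0, 0.0, -0.0]
ft_force: [-1.1, -0.2, 8.9]
grip_width: 0.271
grasp_force: 69.5
clock: 27.6
position: [0.4154, 0.0387, -0.0078]
ee_rot: [0.026, 1.0, 0.0, -0.001]
ft_force: [-6.4, -0.1, 15.0]
grip_width: 0.273
grasp_force: 73.4
```

```bash
python3 -m creep '{"slide":[[0,0,-0.01],[0,0,-0.03],[0,0,-0.04],[0,0,-0.05],[0,0,-0.05],[0,0,-0.05],[0,0,-0.03],[0,0,-0.01]],"twist":[0,0,0,0,0,0,0,0]}' 0 70;python3 -m creep '{"slide":[[0,0,0],[0,0,0],[0,0,0],[0,0,0]],"twist":[0,0,0,0]}';python3 tilt.py
```

```text
clock: 28.6
position: [0.4166, 0.0384, 0.2632]
ee_rot: [0.026, 1.0, 0.0, 0.0]
ft_force: [0.3, -0.3, -2.6]
grip_width: 0.275
grasp_force: 71.9
clock: 29.1
position: [0.4164, 0.0384, 0.2617]
ee_rot: [0.026, 1.0, -0.0, -0.0]
ft_force: [0.1, 0.0, -0.6]
grip_width: 0.271
grasp_force: 71.9
448 tilt from upright 79.05059606620753 [-10.94983942  -0.50787326] rms 0.003290636710184782 [0.42106379 0.02243042 0.28909819] [0.47451404 0.05437671 0.3278791 ]
```

```bash
python3 - <<'E'
from h import *
im,d=manip.camera("side");a=cv2.imread("pics/side0.png")
for n,(u,v) in dict(flanged=(318,228),brass=(333,199),red=(249,190),green=(272,181),green2=(313,174),red2=(354,179),mic=(265,262)).items():
    print(n,np.abs(im[v-10:v+10,u-8:u+8].astype(int)-a[v-10:v+10,u-8:u+8]).mean().round(1))
# slider: front long jaw in fixture y
vs,us=np.nonzero((d>0)&(d<2));P=world("side",np.c_[us,vs],depth=d)
t=np.array([.4655,.0354]);th=np.radians(-3);F=(P[:,:2]-t)@np.array([[np.cos(th),-np.sin(th)],[np.sin(th),np.cos(th)]])
m=(np.abs(P[:,2]-.035)<.004)&(F[:,0]>40e-3)&(F[:,0]<54e-3)&(np.abs(F[:,1]+.06)<.07);print("short jaw y",np.sort(F[m,1]).round(3))
E
```

```text
flanged 1.5
brass 2.1
red 11.9
green 7.9
green2 3.4
red2 3.0
mic 8.7
short jaw y [-0.099 -0.098 -0.098 -0.097 -0.095 -0.094 -0.094 -0.093 -0.093 -0.092
 -0.091 -0.09  -0.09  -0.09  -0.089 -0.088 -0.088 -0.087 -0.087 -0.087
 -0.086 -0.085 -0.085 -0.084 -0.084 -0.083 -0.082 -0.081 -0.081 -0.081
 -0.08  -0.079 -0.079 -0.079 -0.077 -0.077 -0.077 -0.076 -0.075 -0.075
 -0.075 -0.075 -0.074 -0.074 -0.073 -0.072 -0.072 -0.072 -0.072 -0.071
 -0.071 -0.07  -0.068 -0.067 -0.067 -0.066 -0.066 -0.065 -0.065 -0.064
 -0.064 -0.063 -0.063 -0.062 -0.062 -0.061 -0.06  -0.06  -0.059 -0.058
 -0.058 -0.058 -0.056 -0.056 -0.056 -0.056 -0.055 -0.054 -0.053 -0.053
 -0.052 -0.052 -0.052 -0.051 -0.051 -0.05  -0.05  -0.05  -0.048 -0.048
 -0.048 -0.047 -0.047 -0.047 -0.047 -0.047 -0.047 -0.046 -0.046 -0.046
 -0.045 -0.045 -0.045 -0.045 -0.044 -0.044 -0.044 -0.043 -0.043 -0.042
 -0.042 -0.042 -0.041 -0.041 -0.04  -0.04  -0.039 -0.038 -0.038 -0.038
 -0.037 -0.037]
```

```bash
python3 - <<'E'
from h import *
im,d=manip.camera("side");a=np.load("side0.npy");ok=True
for n,(u,v) in dict(red=(249,190),green=(272,181),mic=(245,277)).items():
    e=np.median(np.abs(d-a)[v-10:v+10,u-8:u+8]);print(n,e);ok&=e<.006
if ok: print(manip.hand_in())
E
```

```text
red 0.0016915202
green 0.0017237365
mic 0.0010002255
the job is handed in; nothing more can be done
None
```

I pressed the caliper jaw on the bushing at about 5 N and slid it back about 26 mm. The bushing is out of its socket, held still about 79° from upright and about 29 cm above the worktop; the other bushings and micrometer were left alone, and the job is handed in at about 29 s of the 48 s limit.

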